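Snap the sampler caps home and close the drawer

ROBOT

A 6-joint arm with a two-finger parallel gripper is mounted at the origin on a cart in front of the work surface, level with it; the furniture and walls round the work are solid. World frame = base frame: x ahead of the robot, y to its left, z up, the work surface at z = 0. Lengths are in mm, angles in rad, forces in N, time in s.
With the tool pointing down it reaches from about 350 to 975 mm from the base axis. Payload 7.1 kg.
Tool frame: the origin (TCP) lies at the very end of the fingers, on their centre line; the grasp point (between the pads) lies 19 mm behind it (ctrl.grasp_offset is the distance from the TCP to the grasp point, in mm); z points along the fingers, y is the line along which they close (so a half turn about z gives the same grasp; the last joint's range is limited). The gripper opens to 88 mm and grips with 3 to 60 N. Pads are 20 mm wide; open, the fingers measure 115 mm over their backs; the gripper's body (75 mm by 178 mm) begins 61 mm behind the grasp point.
Start: joints at [-1.257, 0.423, 1.63, -0, 1.089, -0.019], TCP at [204.199, -590.684, 222.675] pointing down, gripper open.
Joint ranges: [-3, 3], [-0.9, 2.11], [0.09, 2.58], [-1.31, 4.45], [0.11, 2.69], [-2.54, 2.54]. Speed limits (rad/s): [2.39, 2.39, 3.01, 3.14, 3.14, 3.14].

INTERFACE

Orientations are given as a rotation vector (axis times angle).
In Python, from workcell import ctrl, viewer, ticket, models gives the robot as it stands.
- The arm moves only by the tool play_rows, never from a script. Its arguments are lists of equal length, an entry for each row: "dp": the shift along the world's x, y, z in mm, a list of three; "yaw": the turn about the world's z in degrees. In form: {"dp": [[tx, ty, tz], ...], "yaw": [yaw, ...]}. A call has 1 to 8 rows; each row shifts and turns the commanded pose from where the row before left it; what a row does not reach is not made up. A row lasts 1/12 s, in which the tool goes at most 41.7 mm and 7.16 degrees, less where a joint would pass 70% of its speed; a pose out of reach is approached as far as the arm can. A call is refused whole if a number of a shift passes 41.7 or a number of a turn 7.16, either way. A call with a gripper value outside its range is refused whole. "gripper" is the closure, from 0 (fully open) to 1 (shut), set as the call begins (left out, the last holds). The fingers move at their own pace and stop on an object; the grip force is fixed at half the most. Time passes only in rows, so rows that do not move let the fingers close. It gives the time, the measured TCP pose, the force, the opening and the grip force at its end, in the units of the state.
- ctrl.get_obs(): the state, without advancing time (a new reading comes with each control period).
- viewer.get_image(name): name is "scene" or "top" or "wrist"; returns a dict with "pixels" (400x640x3 uint8, red, green, blue), "range_z" (400x640 float32, mm along the optical axis (not along the pixel's ray), 0 where there is no reading), "fx", "fy", "cx", "cy" (pixels), "T" (4x4, takes a point from camera to world coordinates); the wrist camera has in their place "hand_eye" (4x4, takes a point from camera to tool coordinates, whose origin is the TCP and whose axes are the flange's). Camera axes: x right, y up, looking along -z (the intrinsics and any distortion apply to the point x, -y, -z); pixel columns grow to the right and rows downward; lengths in mm; the calibration is good to about 2 mm. A picture is of the moment at which its call begins: read the wrist's pose just before it.
- ticket.close_job(): hands the job in; it is judged then, once.
Trained networks look in a picture, given as the dict that the camera call returned (one of the last four; its "shot" number tells which), for a name from the list of things; names that differ only in an ending like _2 or _b are one class to them, and where a whole thing is asked for, a point or a joint stands for the part that bears it (a point fixed in the world has none). Each returns a list of dicts, best first, with "conf" (0 to 1); they miss things now and then, are a little off and sometimes report something else, mostly with a low value. They report only what shows in the picture. A call takes as long as a camera call.
- models.look_for(picture, name): "bbox" ([centre column, centre row, width, height] in pixels, round what is visible of it).
- models.landmark_of(picture, name): "location" ([column, row] in pixels: a listed point, or the origin of a listed thing).
The state is a dict: "t": time; "qpos": joint angles; "qvel": joint speeds; "joint_torque": joint torques, N m; "ee_pos": TCP position; "orientation": TCP orientation; "ft_force": force on the tool from outside, world axes, zero at the start; "moment": the same for the moment, N m; "width": finger opening in mm; "grasp_force": force on a finger pad.
Only numpy, scipy, OpenCV 4.12 (cv2) and the standard library are available. Lean on these libraries where they do the work, as an engineer would, in place of code of your own. Each camera call takes 0.05 s, during which the arm holds its last target. There are 200 camera calls.

TASK

The five vials in the autosampler's open drawer have their white snap caps only laid on. With closed fingers, start at the left-hand end (as you face the sampler's front) and run your fingertips gently along the row to the right-hand end, so that the caps go down one after another and every cap is pressed home; then push the drawer by its handle fully into the sampler. Only touch and push, pull no cap up, do not press hard, push the drawer in only when all the caps are down, and leave the bottle, vial and timer beside it where they stand.

Things in the scene. Friction and masses are not known exactly. Their poses are not given: they have to be found in the camera images.
- sampler: small white bench autosampler with dark grey front, fixed, 118 mm deep, 200 wide, 92 high. Origin: centre of its underside, on the worktop; x points from its front to its back (the way the drawer closes), y to its left seen from the front, z up. Front face at x = -59 mm. The roof over the drawer opening begins 65.5 mm above the worktop: loose caps would strike it.
- drawer (a joint): drawer sliding into the sampler along its +x: 0 = right out, 0.070 m = home at its stop. Slides against about 2.5 N and stays where left. It carries five fixed brown glass vials, 24 mm wide, in one straight row along y, 30 mm apart, 37 mm behind the front of the drawer's panel.
- drawer_handle (a point): foremost point, in the middle, of the drawer's steel bow handle: a round bar 9 mm thick, straight for 84 mm along y, its axis 37 mm above the worktop, its front 34.5 mm before the drawer's grey front panel (176 mm wide, 12 to 48 mm above the worktop). Moves with the drawer.
- cap_1 (a joint): cap 1 of the row (1 = left end seen from the sampler's front, +y; 5 = right end): height of the white snap cap on its vial, 0 = loose on the lip, 0.0035 m = pressed right down; negative = pulled up. Slides stiffly, about 4 N, and stays where it is left. It counts as home from 0.0022 m on.
- cap_1_top (a point): highest point (centre) of white cap 1, which moves with it: 66 mm above the worktop when loose, 62.5 mm when pressed right down. Cap 23.6 mm wide; its top is a shallow dome that falls 3 mm to the rim, so a fingertip travelling along the row rides up on each cap and presses it down.
- cap_2 (a joint): cap 2 of the row (1 = left end seen from the sampler's front, +y; 5 = right end): height of the white snap cap on its vial, 0 = loose on the lip, 0.0035 m = pressed right down; negative = pulled up. Slides stiffly, about 4 N, and stays where it is left. It counts as home from 0.0022 m on.
- cap_2_top (a point): highest point (centre) of white cap 2, which moves with it: 66 mm above the worktop when loose, 62.5 mm when pressed right down. Cap 23.6 mm wide; its top is a shallow dome that falls 3 mm to the rim, so a fingertip travelling along the row rides up on each cap and presses it down.
- cap_3 (a joint): cap 3 of the row (1 = left end seen from the sampler's front, +y; 5 = right end): height of the white snap cap on its vial, 0 = loose on the lip, 0.0035 m = pressed right down; negative = pulled up. Slides stiffly, about 4 N, and stays where it is left. It counts as home from 0.0022 m on.
- cap_3_top (a point): highest point (centre) of white cap 3, which moves with it: 66 mm above the worktop when loose, 62.5 mm when pressed right down. Cap 23.6 mm wide; its top is a shallow dome that falls 3 mm to the rim, so a fingertip travelling along the row rides up on each cap and presses it down.
- cap_4 (a joint): cap 4 of the row (1 = left end seen from the sampler's front, +y; 5 = right end): height of the white snap cap on its vial, 0 = loose on the lip, 0.0035 m = pressed right down; negative = pulled up. Slides stiffly, about 4 N, and stays where it is left. It counts as home from 0.0022 m on.
- cap_4_top (a point): highest point (centre) of white cap 4, which moves with it: 66 mm above the worktop when loose, 62.5 mm when pressed right down. Cap 23.6 mm wide; its top is a shallow dome that falls 3 mm to the rim, so a fingertip travelling along the row rides up on each cap and presses it down.
- cap_5 (a joint): cap 5 of the row (1 = left end seen from the sampler's front, +y; 5 = right end): height of the white snap cap on its vial, 0 = loose on the lip, 0.0035 m = pressed right down; negative = pulled up. Slides stiffly, about 4 N, and stays where it is left. It counts as home from 0.0022 m on.
- cap_5_top (a point): highest point (centre) of white cap 5, which moves with it: 66 mm above the worktop when loose, 62.5 mm when pressed right down. Cap 23.6 mm wide; its top is a shallow dome that falls 3 mm to the rim, so a fingertip travelling along the row rides up on each cap and presses it down.
- amber_bottle: brown glass reagent bottle with black cap, 64 mm wide, 118 mm tall, standing beside the sampler's left side; bystander, origin at the centre of its underside
- spare_vial: small vial with blue cap, 15 mm wide, 36 mm tall, standing left of the drawer; bystander, origin at the centre of its underside
- bench_timer: white bench timer, 37 x 64 x 60 mm, standing right of the sampler near its front; bystander, origin at the centre of its underside

How it is judged (in metres and radians):
On the way, in this order (a step that is already met when the one before it is completed fails the run):
1. cap 1, next in the row from the left, is pressed down (value of joint cap_1 above 0.0015 m), for 0.05 s.
2. cap 2, next in the row from the left, is pressed down (value of joint cap_2 above 0.0015 m), for 0.05 s.
3. cap 3, next in the row from the left, is pressed down (value of joint cap_3 above 0.0015 m), for 0.05 s.
4. cap 4, next in the row from the left, is pressed down (value of joint cap_4 above 0.0015 m), for 0.05 s.
5. all five caps are pressed home while the drawer is still out (value of joint each of cap_1, cap_2, cap_3, cap_4, cap_5 above 0.0022 m and value of joint drawer below 0.03 m), for 0.2 s.
6. the drawer is pushed fully in (value of joint drawer above 0.067 m), for 0.2 s.
At the end, for the whole second after the job is handed in: The drawer is within 3 mm of its inner stop and all five caps are home (pressed down at least 2.2 of their 3.5 mm), the robot clear of everything (value of joint each of cap_1, cap_2, cap_3, cap_4, cap_5 above 0.0022 m and value of joint drawer above 0.067 m); the robot touches nothing.
It fails at once if the drawer was pushed in with a cap still standing proud (value of joint drawer above 0.03 m and not (value of joint each of cap_1, cap_2, cap_3, cap_4, cap_5 above 0.0022 m)).
It fails at once if a cap was pulled up off its vial (value of joint any of cap_1, cap_2, cap_3, cap_4, cap_5 below -0.0015 m).
It fails at once if the sampler, its drawer, vials or caps were pressed hard (over 40 N) (contact force between the arm and sampler above 40 N).
It fails at once if a bystander was moved more than 15 mm (distance of any of amber_bottle, spare_vial, bench_timer from where it was at the start of the episode above 0.015 m).
It also fails if it takes over 58 s, if anything falls off the work surface, if the arm or the gripper's body presses on something with over 40 N, if the wrist force passes 120 N, or if a joint passes its speed limit or range.

## Working session

There is one attempt and no reset: what is moved stays moved. The work goes in short steps, Python scripts to look and compute and a tool call to move; the robot and the scene stay as the last step left them, time stands still between calls to the robot, and variables do not carry over. Pictures are saved under pics/ and viewed, at most 10 in all, crops included, and the job is handed in when it is done.

Besides the shell and the picture viewer there is one more tool, called as name(argument=value, ...), one argument or row to a line, values as JSON. play_rows: Moves the arm, as the interface text tells. Its arguments: {"type":"object","properties":{"dp":{"type":"array"},"yaw":{"type":"array"},"gripper":{"type":"number"}},"required":["dp","yaw"]}

```bash
mkdir -p pics
cat > h.py <<'E'
import numpy as np, cv2
from workcell import ctrl, viewer, ticket, models
from scipy.spatial.transform import Rotation as R
def cam(name):
    o=ctrl.get_obs(); p=viewer.get_image(name)
    if 'T' not in p:
        T=np.eye(4); T[:3,:3]=R.from_rotvec(o['orientation']).as_matrix(); T[:3,3]=o['ee_pos']; p['TW']=T@p['hand_eye']
    else: p['TW']=np.array(p['T'])
    return p
def ray(p,u,v):
    d=np.array([(u-p['cx'])/p['fx'],-(v-p['cy'])/p['fy'],-1.]); return p['TW'][:3,3],p['TW'][:3,:3]@d
def atz(p,u,v,z):
    c,d=ray(p,u,v); return c+d*(z-c[2])/d[2]
def dep(p,u,v):
    c,d=ray(p,u,v); return c+d*p['range_z'][int(round(v)),int(round(u))]
def save(p,n,crop=None):
    im=p['pixels'][:,:,::-1]
    cv2.imwrite('pics/'+n,im)
E
python3 - <<'E'
from h import *
np.set_printoptions(precision=1,suppress=True)
o=ctrl.get_obs();print(o)
ims=[]
for n in('scene','top'):
    p=cam(n); ims.append(p['pixels'][:,:,::-1]); save(p,n+'0.png'); print(n,p['fx'],p['TW'][:3,3],[k for k in p])
    for nm in('cap_1_top','drawer_handle','sampler','amber_bottle','spare_vial','bench_timer'):
        for r in models.landmark_of(p,nm)[:6 if 'cap' in nm else 1]:
            u,v=r['location'];print(nm,round(r['conf'],2),np.array([u,v]),atz(p,u,v,66 if 'cap' in nm else 37 if 'hand' in nm else 0),dep(p,u,v))
E
```

```text
{'t': 0.0, 'qpos': array([-1.3,  0.4,  1.6,  0. ,  1.1, -0. ]), 'qvel': array([-0., -0., -0.,  0., -0., -0.]), 'joint_torque': array([  0. , -54.5, -27.4,   0.1,   0. ,  -0. ]), 'ee_pos': array([ 204. , -590.2,  221.9]), 'orientation': array([-3.1, -0.5,  0. ]), 'ft_force': array([-0.7,  0.6, -0.7]), 'moment': array([ 0.,  0., -0.]), 'grasp_force': 0.0, 'width': 88.06583489968928}
scene 498.65954700030454 [216.3 372.6 807.7] ['pixels', 'range_z', 'fx', 'fy', 'cx', 'cy', 'T', 'shot', 'TW']
cap_1_top 0.59 [298.8 215.4] [ 560.5 -187.8   66. ] [ 561.5 -189.3   63.9]
drawer_handle 0.89 [346.  240.5] [ 459.1 -193.8   37. ] [ 471.3 -222.3   -1.8]
sampler 0.83 [306.8 197. ] [ 601.8 -293.7    0. ] [ 566.8 -233.3   73.2]
amber_bottle 0.84 [245.5 237.2] [ 660.7 -135.1    0. ] [ 645.7 -117.9   27.3]
spare_vial 0.57 [250.7 262.3] [616.3 -85.9   0. ] [611.2 -80.1  10.3]
bench_timer 0.69 [374.4 182.1] [ 485.3 -405.4    0. ] [ 475.7 -377.6   28.9]
top 400.9916048627341 [ 408.7 -269.9  922. ] ['pixels', 'range_z', 'fx', 'fy', 'cx', 'cy', 'T', 'shot', 'TW']
cap_1_top 0.41 [280.  202.7] [ 554.8 -187.2   66. ] [ 554.9 -187.1   65. ]
drawer_handle 0.85 [283.8 248.6] [ 457.6 -196.8   37. ] [ 459.6 -193.7   -0.2]
sampler 0.75 [326.  185.2] [ 610.4 -287.2    0. ] [ 590.2 -285.4   92.3]
amber_bottle 0.92 [264.4 161.6] [ 663.7 -140.2    0. ] [ 639.8 -152.3   86.4]
spare_vial 0.4 [240.1 183.4] [609.6 -85.6   0. ] [607.3 -87.7  10.5]
bench_timer 0.74 [372.1 241.9] [ 479.8 -396.1    0. ] [ 476.2 -389.6   47.6]
```

Run:
```python
import cv2,numpy as np
a=cv2.imread('pics/top0.png')[120:290,210:410]; a=cv2.resize(a,None,fx=4,fy=3.5,interpolation=3)
a=cv2.resize(cv2.imread('pics/top0.png')[130:280,220:400],None,fx=4,fy=4,interpolation=3)
cv2.imwrite('pics/c0.png',a)
```

```text
(no output)
```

View pics/c0.png

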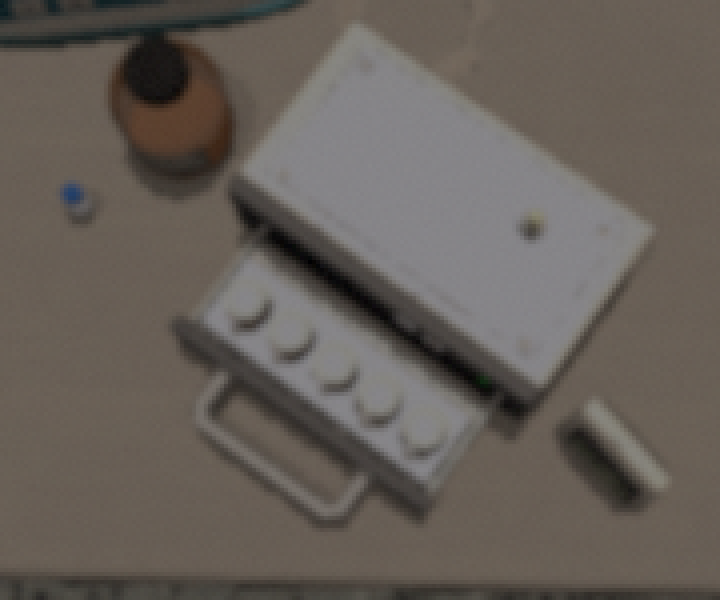

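play_rows(
  dp=[
    [25,29,0],
    [25,29,0],
    [25,29,0],
    [25,29,0],
    [25,29,0],
    [25,29,0],
    [25,29,0],
    [25,29,0],
  ],
  yaw=[3,3,3,3,3,3,3,3],
  gripper=1,
)

```text
t: 1.37
ee_pos: [405.2, -357.2, 222.9]
orientation: [2.921, 1.156, 0.0]
ft_force: [-0.4, -0.1, 0.3]
width: 38.6
grasp_force: 0.0
```

play_rows(
  dp=[
    [25,29,0],
    [25,29,0],
    [25,29,0],
    [25,29,0],
    [0,0,0],
    [0,0,0],
    [0,0,0],
  ],
  yaw=[3,3,3,3,0,0,0],
)

```text
t: 1.95
ee_pos: [503.9, -242.8, 222.6]
orientation: [-2.786, -1.452, 0.001]
ft_force: [0.1, 0.4, -0.1]
width: 0.3
grasp_force: 0.0
```

```bash
cat > look.py <<'E'
from h import *
import sys
np.set_printoptions(precision=1,suppress=True)
p=cam('wrist'); o=ctrl.get_obs();print(o['t'],o['ee_pos'],o['ft_force'],o['width'])
print(R.from_rotvec(o['orientation']).as_matrix())
save(p,sys.argv[1])
for nm in('cap_1_top','drawer_handle'):
    for r in models.landmark_of(p,nm)[:8]:
        u,v=r['location'];print(nm,round(r['conf'],2),np.array([u,v]),atz(p,u,v,66 if 'cap' in nm else 37),dep(p,u,v) if 0<=u<639 and 0<=v<399 else '')
E
python3 look.py w1.png
```

```text
2.0 [ 503.5 -243.3  222.6] [0.4 0.2 0.2] 0.3827484081337848
[[ 0.6  0.8 -0. ]
 [ 0.8 -0.6 -0. ]
 [-0.  -0.  -1. ]]
cap_1_top 0.62 [334.5 108. ] [ 554.1 -187.8   66. ] [ 554.1 -187.7   66.8]
drawer_handle 0.78 [271.6 166.2] [ 459.5 -200.5   37. ] [ 460.6 -200.2   41.3]
drawer_handle 0.23 [335.4 220.6] [ 481.6 -297.1   37. ] [ 487.2 -287.3   65.3]
```

View pics/w1.png

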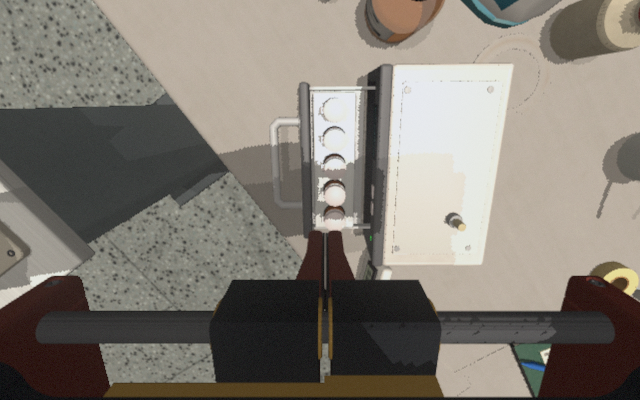

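```bash
cat > fit.py <<'E'
from h import *
np.set_printoptions(precision=2,suppress=True)
p=cam('wrist'); z=p['range_z']
v,u=np.mgrid[0:400,0:640]
d=np.stack([(u-p['cx'])/p['fx'],-(v-p['cy'])/p['fy'],-np.ones_like(z)],-1)*z[...,None]
P=d@p['TW'][:3,:3].T+p['TW'][:3,3]
m=(z>0)&(u>310)&(u<360)&(v>92)&(v<228)
mm=(m&(P[...,2]>60.5)&(P[...,2]<69)).astype(np.uint8)
n,l,s,c=cv2.connectedComponentsWithStats(mm)
C=[]
for i in range(1,n):
    if s[i,4]>40:
        q=P[l==i]; b=(q[:,:2].max(0)+q[:,:2].min(0))/2
        cc=cv2.minEnclosingCircle(q[:,:2].astype(np.float32)); print(s[i],c[i],q.mean(0),'circ',cc[0],cc[1],'zmax',np.percentile(q[:,2],97)); C.append(cc[0])
# sampler roof edges
m=(z>0)&(P[...,2]>86)&(P[...,2]<98)&(u>375)&(u<520)&(v>60)&(v<270)
r=cv2.minAreaRect(P[m][:,:2].astype(np.float32)); print('roof',r,cv2.boxPoints(r))
# handle
m=(z>0)&(P[...,2]>34)&(P[...,2]<47)&(u>265)&(u<300)&(v>110)&(v<215)
r=cv2.minAreaRect(P[m][:,:2].astype(np.float32)); print('handle',r,cv2.boxPoints(r))
E
python3 fit.py
```

```text
[323  97  23  25 431] [334.11 109.2 ] [ 552.77 -189.7    64.3 ] circ (552.788330078125, -189.7321014404297) 11.634538650512695 zmax 66.64155163843373
[323 128  23  23 400] [334.15 139.41] [ 535.9  -214.28   64.42] circ (535.6863403320312, -214.47349548339844) 11.651460647583008 zmax 66.5242567578749
[324 157  22  23 375] [334.21 168.05] [ 519.03 -238.88   64.63] circ (518.9864501953125, -239.3408660888672) 11.74560832977295 zmax 66.56198865497011
[324 185  22  21 348] [334.19 194.9 ] [ 502.21 -263.28   64.32] circ (501.8224792480469, -263.9495544433594) 11.710283279418945 zmax 66.30311920175912
[324 211  21  17 296] [334.24 219.7 ] [ 485.96 -286.98   64.34] circ (484.8386535644531, -288.56549072265625) 11.700237274169922 zmax 66.39067345873497
roof ((598.828125, -293.9341125488281), (199.7134246826172, 118.96525573730469), 55.4158935546875) [[ 493.18 -342.38]
 [ 591.12 -409.91]
 [ 704.48 -245.49]
 [ 606.54 -177.96]]
handle ((475.2764892578125, -204.66690063476562), (109.90850830078125, 33.78049850463867), 53.35654067993164) [[ 428.93 -238.68]
 [ 456.03 -258.84]
 [ 521.63 -170.65]
 [ 494.52 -150.49]]
```

play_rows(
  dp=[
    [26.8,30,0],
    [26.8,30,0],
    [0,0,-38],
    [0,0,-38],
    [0,0,-38],
    [0,0,-30],
    [0,0,0],
    [0,0,0],
  ],
  yaw=[0.2,0.2,0,0,0,0,0,0],
)

```text
t: 2.82
ee_pos: [556.4, -183.2, 77.7]
orientation: [-2.779, -1.459, 0.004]
ft_force: [-0.3, -0.3, 0.1]
width: 0.6
grasp_force: 0.0
```

Run:
```python
from h import *
p=cam('wrist');save(p,'w2.png');o=ctrl.get_obs();print(o['ee_pos'],o['ft_force'])
```

```text
[ 557.99062894 -183.58553135   79.45777458] [0.225346   0.42763975 0.41670088]
```

View pics/w2.png

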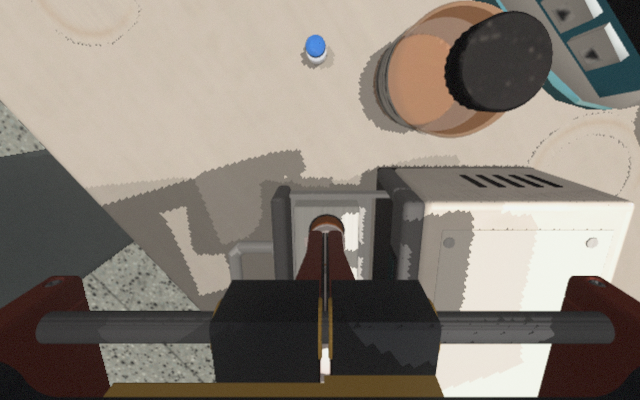

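The closed tip hangs above cap 1 (tip about col 325, row 230; the cap's rim shows behind it) and the bottle and blue vial are clear. Descending gently.

play_rows(
  dp=[
    [0,0,-5],
    [0,0,-4],
    [0,0,-1],
    [0,0,0],
  ],
  yaw=[0,0,0,0],
)

```text
t: 3.2
ee_pos: [558.2, -182.9, 69.5]
orientation: [2.78, 1.461, 0.001]
ft_force: [0.6, -0.2, -1.3]
width: 0.0
grasp_force: 0.0
```

play_rows(
  dp=[
    [0,0,-0.5],
    [0,0,-0.5],
    [0,0,0],
  ],
  yaw=[0,0,0],
)

```text
t: 3.45
ee_pos: [557.9, -182.7, 67.9]
orientation: [2.78, 1.462, 0.0]
ft_force: [-0.4, 0.5, -0.7]
width: 0.2
grasp_force: 0.0
```

play_rows(
  dp=[
    [0,0,-0.5],
    [0,0,-0.5],
    [0,0,0],
  ],
  yaw=[0,0,0],
)

```text
t: 3.7
ee_pos: [557.7, -182.6, 66.6]
orientation: [-2.78, -1.462, 0.0]
ft_force: [0.6, 0.1, -0.4]
width: 0.4
grasp_force: 0.0
```

play_rows(
  dp=[
    [0,0,-0.5],
    [0,0,-0.5],
    [0,0,0],
  ],
  yaw=[0,0,0],
)

```text
t: 3.95
ee_pos: [557.8, -182.7, 65.6]
orientation: [-2.781, -1.462, 0.0]
ft_force: [-0.1, -0.6, 0.6]
width: 0.2
grasp_force: 0.0
```

play_rows(
  dp=[
    [0,0,-0.5],
    [0,0,-0.3],
    [0,0,0],
  ],
  yaw=[0,0,0],
)

```text
t: 4.2
ee_pos: [557.8, -182.7, 65.1]
orientation: [2.781, 1.462, 0.0]
ft_force: [-1.3, 0.2, 2.9]
width: 0.5
grasp_force: 1.6
```

play_rows(
  dp=[
    [0,0,-0.5],
    [0,0,0],
    [0,0,0],
  ],
  yaw=[0,0,0],
)

```text
t: 4.45
ee_pos: [557.9, -182.7, 64.5]
orientation: [2.781, 1.462, 0.0]
ft_force: [-1.4, 0.6, 4.6]
width: 0.7
grasp_force: 1.9
```

play_rows(
  dp=[
    [0,0,-0.5],
    [0,0,0],
    [0,0,0],
  ],
  yaw=[0,0,0],
)

```text
t: 4.7
ee_pos: [557.9, -182.7, 63.9]
orientation: [2.781, 1.462, 0.0]
ft_force: [-2.1, -0.1, 3.4]
width: 0.6
grasp_force: 1.9
```

play_rows(
  dp=[
    [0,0,-0.4],
    [0,0,-0.2],
    [0,0,0],
  ],
  yaw=[0,0,0],
)

```text
t: 4.95
ee_pos: [557.8, -182.7, 63.2]
orientation: [-2.781, -1.462, 0.0]
ft_force: [-1.0, 0.3, 4.1]
width: 0.4
grasp_force: 1.8
```

play_rows(
  dp=[
    [-1.1,-1.7,0],
    [-1.1,-1.7,0],
    [-1.1,-1.7,0],
    [-1.1,-1.6,0],
    [0,0,0],
    [0,0,0],
  ],
  yaw=[0,0,0,0,0,0],
)

```text
t: 5.45
ee_pos: [553.4, -189.7, 63.3]
orientation: [2.781, 1.462, -0.0]
ft_force: [1.2, -0.9, 2.4]
width: 0.4
grasp_force: 1.3
```

play_rows(
  dp=[
    [-1.13,-1.65,0],
    [-1.13,-1.65,0],
    [-1.13,-1.65,0],
    [-1.13,-1.65,0],
    [-1.13,-1.65,0],
    [-1.13,-1.65,0],
  ],
  yaw=[0,0,0,0,0,0],
)

```text
t: 5.95
ee_pos: [546.6, -199.3, 63.3]
orientation: [-2.781, -1.461, -0.001]
ft_force: [2.1, 4.7, 4.1]
width: 0.7
grasp_force: 2.8
```

play_rows(
  dp=[
    [-1.13,-1.65,0],
    [-1.13,-1.65,0],
    [-1.13,-1.65,0],
    [0,0,0],
  ],
  yaw=[0,0,0,0],
)

```text
t: 6.28
ee_pos: [543.3, -204.6, 63.4]
orientation: [2.781, 1.462, 0.0]
ft_force: [1.9, 1.6, 3.2]
width: 0.8
grasp_force: 2.1
```

play_rows(
  dp=[
    [-1.13,-1.65,0],
    [-1.13,-1.65,0],
    [-1.13,-1.65,0],
    [-1.13,-1.65,0],
    [0,0,0],
  ],
  yaw=[0,0,0,0,0],
)

```text
t: 6.7
ee_pos: [538.3, -211.3, 63.2]
orientation: [-2.781, -1.462, 0.001]
ft_force: [1.4, 0.7, 3.5]
width: 0.2
grasp_force: 2.0
```

play_rows(
  dp=[
    [-1.13,-1.65,0],
    [-1.13,-1.65,0],
    [-1.13,-1.65,0],
    [-1.13,-1.65,0],
    [-1.13,-1.65,0],
    [-1.13,-1.65,0],
    [-1.13,-1.65,0],
    [-1.13,-1.65,0],
  ],
  yaw=[0,0,0,0,0,0,0,0],
)

```text
t: 7.37
ee_pos: [529.8, -223.9, 63.3]
orientation: [-2.781, -1.461, -0.001]
ft_force: [2.6, 4.9, 3.9]
width: 0.3
grasp_force: 2.9
```

play_rows(
  dp=[
    [-1.13,-1.65,0],
    [-1.13,-1.65,0],
    [-1.13,-1.65,0],
    [-1.13,-1.65,0],
    [-1.13,-1.65,0],
    [-1.13,-1.65,0],
    [-1.13,-1.65,0],
    [-1.13,-1.65,0],
  ],
  yaw=[0,0,0,0,0,0,0,0],
)

```text
t: 8.03
ee_pos: [520.4, -237.4, 63.2]
orientation: [-2.781, -1.462, 0.0]
ft_force: [1.8, 2.9, 3.5]
width: 0.4
grasp_force: 2.0
```

play_rows(
  dp=[
    [-1.13,-1.65,0],
    [-1.13,-1.65,0],
    [-1.13,-1.65,0],
    [-1.13,-1.65,0],
    [-1.13,-1.65,0],
    [-1.13,-1.65,0],
    [-1.13,-1.65,0],
    [-1.13,-1.65,0],
  ],
  yaw=[0,0,0,0,0,0,0,0],
)

```text
t: 8.7
ee_pos: [511.7, -250.3, 63.3]
orientation: [-2.781, -1.461, -0.001]
ft_force: [3.7, 5.5, 4.1]
width: 0.4
grasp_force: 2.9
```

play_rows(
  dp=[
    [-1.13,-1.65,0],
    [-1.13,-1.65,0],
    [-1.13,-1.65,0],
    [-1.13,-1.65,0],
    [-1.13,-1.65,0],
    [-1.13,-1.65,0],
    [-1.13,-1.65,0],
    [-1.13,-1.65,0],
  ],
  yaw=[0,0,0,0,0,0,0,0],
)

```text
t: 9.37
ee_pos: [502.4, -263.9, 63.3]
orientation: [-2.781, -1.462, 0.0]
ft_force: [1.9, 3.2, 2.8]
width: 0.5
grasp_force: 2.0
```

play_rows(
  dp=[
    [-1.13,-1.65,0],
    [-1.13,-1.65,0],
    [-1.13,-1.65,0],
    [-1.13,-1.65,0],
    [-1.13,-1.65,0],
    [-1.13,-1.65,0],
    [-1.13,-1.65,0],
    [-1.13,-1.65,0],
  ],
  yaw=[0,0,0,0,0,0,0,0],
)

```text
t: 10.03
ee_pos: [493.5, -276.8, 63.3]
orientation: [-2.781, -1.462, -0.0]
ft_force: [1.4, 1.3, 3.9]
width: 0.7
grasp_force: 2.1
```

play_rows(
  dp=[
    [-1.13,-1.65,0],
    [-1.13,-1.65,0],
    [-1.13,-1.65,0],
    [-1.13,-1.65,0],
    [-1.13,-1.65,0],
    [-1.13,-1.65,0],
    [-1.13,-1.65,0],
    [0,0,0],
  ],
  yaw=[0,0,0,0,0,0,0,0],
)

```text
t: 10.7
ee_pos: [485.3, -288.8, 63.3]
orientation: [2.781, 1.462, -0.0]
ft_force: [0.5, 0.3, 4.0]
width: 0.2
grasp_force: 2.0
```

play_rows(
  dp=[
    [-1.13,-1.65,0],
    [0,0,5],
    [0,0,36],
    [0,0,40],
    [0,0,40],
    [9,23,36],
    [9,23,0],
    [0,0,0],
  ],
  yaw=[0,0,0,0,0,0,0,0],
)

```text
t: 11.37
ee_pos: [503.6, -243.4, 221.2]
orientation: [2.777, 1.463, 0.004]
ft_force: [0.0, 0.6, -0.9]
width: 0.5
grasp_force: 0.0
```

play_rows(
  dp=[
    [0,0,0],
    [0,0,0],
    [0,0,0],
  ],
  yaw=[0,0,0],
)

```text
t: 11.62
ee_pos: [501.1, -245.5, 217.5]
orientation: [-2.78, -1.461, 0.003]
ft_force: [0.5, 0.1, 0.3]
width: 0.8
grasp_force: 0.0
```

```bash
python3 look.py w3.png; sed -i 's/>60.5/>57.5/' fit.py; python3 fit.py
```

```text
11.6667 [ 501.2 -245.5  217.5] [-0.1  0.9 -0.2] 0.34824447295288896
[[ 0.6  0.8 -0. ]
 [ 0.8 -0.6  0. ]
 [-0.  -0.  -1. ]]
drawer_handle 0.66 [272.8 160.3] [ 462.6 -198.4   37. ] [ 464.  -198.1   42.6]
[324  95  24  24 437] [335.65 106.54] [ 552.84 -189.64   62.27] circ (552.7784423828125, -189.7524871826172) 11.519327163696289 zmax 64.28372082818298
[324 126  23  23 408] [335.39 137.09] [ 535.99 -214.16   62.24] circ (535.7607421875, -214.44837951660156) 11.612536430358887 zmax 64.28238605020661
[324 155  23  23 387] [335.11 166.01] [ 519.09 -238.7    62.18] circ (518.7601928710938, -239.2533416748047) 11.766937255859375 zmax 64.26569054667925
[325 183  21  22 360] [334.89 193.34] [ 502.24 -263.24   62.08] circ (501.6015625, -263.9192810058594) 11.840391159057617 zmax 64.36407466375871
[325 209  21  19 321] [334.66 218.83] [ 485.68 -287.29   62.13] circ (484.8278503417969, -288.4682312011719) 11.702993392944336 zmax 64.19763936762186
roof ((598.1312866210938, -294.3018493652344), (197.67550659179688, 119.6365737915039), 55.359901428222656) [[ 492.74 -341.62]
 [ 591.16 -409.62]
 [ 703.53 -246.99]
 [ 605.1  -178.98]]
handle ((474.1299133300781, -205.86622619628906), (107.0762939453125, 33.177101135253906), 53.84376525878906) [[ 429.15 -239.31]
 [ 455.94 -258.88]
 [ 519.11 -172.43]
 [ 492.32 -152.85]]
```

View pics/w3.png

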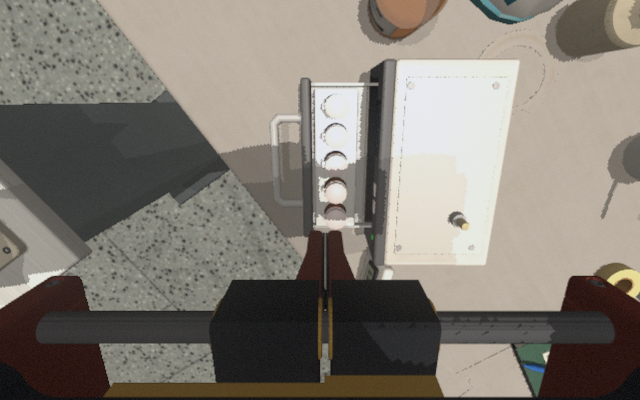

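play_rows(
  dp=[
    [18,20,0],
    [18,20,0],
    [18,20,0],
    [0,0,-30],
    [0,0,-30],
    [0,0,-30],
    [0,0,-30],
    [0,0,-20],
  ],
  yaw=[0,0,0,0,0,0,0,0],
)

```text
t: 12.48
ee_pos: [554.6, -184.9, 75.6]
orientation: [-2.779, -1.461, 0.004]
ft_force: [0.8, 0.4, -0.5]
width: 0.5
grasp_force: 0.0
```

play_rows(
  dp=[
    [0,0,-4],
    [0,0,-4],
    [0,0,-2],
    [0,0,0],
    [0,0,0],
    [0,0,0],
  ],
  yaw=[0,0,0,0,0,0],
)

```text
t: 12.98
ee_pos: [556.8, -185.4, 69.9]
orientation: [2.779, 1.461, 0.002]
ft_force: [-0.6, 0.6, 0.2]
width: 0.4
grasp_force: 0.0
```

play_rows(
  dp=[
    [0,0,-2],
    [0,0,-1.5],
    [0,0,0],
    [0,0,0],
    [0,0,0],
    [0,0,0],
  ],
  yaw=[0,0,0,0,0,0],
)

```text
t: 13.48
ee_pos: [556.1, -185.1, 65.2]
orientation: [2.781, 1.462, 0.0]
ft_force: [0.1, 0.2, 0.3]
width: 0.6
grasp_force: 0.0
```

play_rows(
  dp=[
    [0,0,-1],
    [0,0,-0.5],
    [0,0,0],
    [0,0,0],
    [0,0,0],
  ],
  yaw=[0,0,0,0,0],
)

```text
t: 13.9
ee_pos: [556.0, -185.1, 63.6]
orientation: [-2.781, -1.462, 0.0]
ft_force: [0.4, -0.3, 0.1]
width: 0.5
grasp_force: 0.0
```

play_rows(
  dp=[
    [0,0,-0.5],
    [0,0,-0.5],
    [0,0,0],
    [0,0,0],
  ],
  yaw=[0,0,0,0],
)

```text
t: 14.23
ee_pos: [556.1, -185.1, 62.8]
orientation: [2.781, 1.462, 0.0]
ft_force: [-0.3, 0.6, 3.8]
width: 0.2
grasp_force: 1.7
```

play_rows(
  dp=[
    [-1.7,-2.47,0],
    [-1.7,-2.47,0],
    [-1.7,-2.47,0],
    [-1.7,-2.47,0],
    [-1.7,-2.47,0],
    [-1.7,-2.47,0],
    [-1.7,-2.47,0],
    [-1.7,-2.47,0],
  ],
  yaw=[0,0,0,0,0,0,0,0],
)

```text
t: 14.9
ee_pos: [542.4, -205.0, 62.7]
orientation: [-2.781, -1.461, -0.001]
ft_force: [2.6, 3.8, 4.3]
width: 0.3
grasp_force: 2.2
```

play_rows(
  dp=[
    [-1.7,-2.47,0],
    [-1.7,-2.47,0],
    [-1.7,-2.47,0],
    [-1.7,-2.47,0],
    [-1.7,-2.47,0],
    [-1.7,-2.47,0],
    [-1.7,-2.47,0],
    [-1.7,-2.47,0],
  ],
  yaw=[0,0,0,0,0,0,0,0],
)

```text
t: 15.57
ee_pos: [528.3, -224.9, 62.4]
orientation: [-2.78, -1.462, 0.001]
ft_force: [0.3, 1.3, 1.2]
width: 0.6
grasp_force: 0.4
```

play_rows(
  dp=[
    [-1.7,-2.47,0],
    [-1.7,-2.47,0],
    [-1.7,-2.47,0],
    [-1.7,-2.47,0],
    [-1.7,-2.47,0],
    [-1.7,-2.47,0],
    [-1.7,-2.47,0],
    [-1.7,-2.47,0],
  ],
  yaw=[0,0,0,0,0,0,0,0],
)

```text
t: 16.23
ee_pos: [515.1, -244.7, 62.7]
orientation: [2.781, 1.462, 0.0]
ft_force: [2.3, 3.1, 4.2]
width: 0.6
grasp_force: 2.0
```

play_rows(
  dp=[
    [-1.7,-2.47,0],
    [-1.7,-2.47,0],
    [-1.7,-2.47,0],
    [-1.7,-2.47,0],
    [-1.7,-2.47,0],
    [-1.7,-2.47,0],
    [-1.7,-2.47,0],
    [-1.7,-2.47,0],
  ],
  yaw=[0,0,0,0,0,0,0,0],
)

```text
t: 16.9
ee_pos: [501.5, -264.4, 62.7]
orientation: [2.781, 1.462, -0.0]
ft_force: [1.2, 2.6, 4.4]
width: 0.5
grasp_force: 2.0
```

play_rows(
  dp=[
    [-1.7,-2.47,0],
    [-1.7,-2.47,0],
    [-1.7,-2.47,0],
    [-1.7,-2.47,0],
    [-1.7,-2.47,0],
    [-1.7,-2.47,0],
    [-1.7,-2.47,0],
    [-1.7,-2.47,0],
  ],
  yaw=[0,0,0,0,0,0,0,0],
)

```text
t: 17.57
ee_pos: [488.0, -284.2, 62.7]
orientation: [2.78, 1.462, 0.0]
ft_force: [1.6, 1.8, 3.7]
width: 0.7
grasp_force: 1.9
```

play_rows(
  dp=[
    [-1.7,-2.47,0],
    [-1.7,-2.47,0],
    [0,0,0],
    [0,0,0],
  ],
  yaw=[0,0,0,0],
)

```text
t: 17.9
ee_pos: [484.4, -289.4, 62.7]
orientation: [2.78, 1.462, -0.001]
ft_force: [-1.0, -1.8, 3.4]
width: 0.4
grasp_force: 2.0
```

play_rows(
  dp=[
    [0,0,5],
    [0,0,20],
    [0,0,15],
    [-13,27.4,0],
    [-13,27.4,0],
    [-13,27.4,0],
    [-13,27.3,0],
    [0,0,0],
  ],
  yaw=[0,0,0,0,0,0,0,0],
)

```text
t: 18.57
ee_pos: [428.2, -175.2, 101.9]
orientation: [-2.775, -1.462, 0.006]
ft_force: [-0.1, 1.1, -0.2]
width: 0.3
grasp_force: 0.0
```

play_rows(
  dp=[
    [0,0,0],
    [0,0,-20],
    [0,0,-20],
    [0,0,-20],
    [0,0,-11],
    [0,0,0],
    [0,0,0],
    [0,0,0],
  ],
  yaw=[0,0,0,0,0,0,0,0],
)

```text
t: 19.23
ee_pos: [433.3, -179.9, 32.2]
orientation: [2.78, 1.461, 0.001]
ft_force: [0.3, 0.6, 0.4]
width: -0.2
grasp_force: 0.0
```

Run:
```python
from h import *
p=cam('wrist');a=p['pixels'];o=ctrl.get_obs();print(o['ee_pos'],o['ft_force'])
s=cam('top')['pixels'][130:280,220:400]; s=cv2.resize(s,(480,400))
cv2.imwrite('pics/w4.png',cv2.resize(np.hstack([a,s]),(800,286))[:,:,::-1])
```

```text
[ 433.4213253  -179.86993786   32.41711161] [0.63058985 0.50342143 0.05756384]
```

View pics/w4.png

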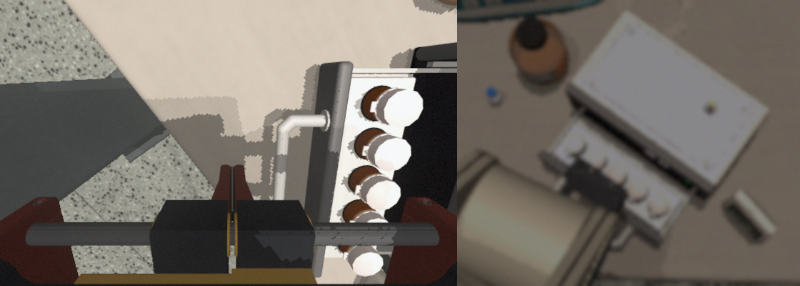

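The tip (231,175 in the left half) stands just in front of the handle bar (280,165), about at its middle, with the drawer still out. Pushing along the sampler's x.

play_rows(
  dp=[
    [3.3,-2.26,0],
    [3.3,-2.26,0],
    [3.3,-2.26,0],
    [3.3,-2.26,0],
    [1.65,-1.13,0],
    [1.65,-1.13,0],
    [1.65,-1.13,0],
    [0,0,0],
  ],
  yaw=[0,0,0,0,0,0,0,0],
)

```text
t: 20.0
ee_pos: [451.1, -192.0, 31.6]
orientation: [2.781, 1.462, 0.0]
ft_force: [-0.2, 0.0, -0.3]
width: 0.3
grasp_force: 0.0
```

play_rows(
  dp=[
    [2.48,-1.7,0],
    [2.48,-1.7,0],
    [2.48,-1.7,0],
    [2.48,-1.7,0],
    [2.48,-1.7,0],
    [2.48,-1.7,0],
    [2.48,-1.7,0],
    [2.48,-1.7,0],
  ],
  yaw=[0,0,0,0,0,0,0,0],
)

```text
t: 20.67
ee_pos: [470.6, -205.5, 31.5]
orientation: [-2.78, -1.462, 0.001]
ft_force: [-3.8, 1.8, -0.7]
width: 0.5
grasp_force: 1.4
```

play_rows(
  dp=[
    [2.48,-1.7,0],
    [2.48,-1.7,0],
    [2.48,-1.7,0],
    [2.48,-1.7,0],
    [2.48,-1.7,0],
    [2.48,-1.7,0],
    [2.48,-1.7,0],
    [2.48,-1.7,0],
  ],
  yaw=[0,0,0,0,0,0,0,0],
)

```text
t: 21.33
ee_pos: [490.6, -219.1, 31.6]
orientation: [-2.781, -1.462, 0.0]
ft_force: [-2.2, 1.4, -2.4]
width: 0.3
grasp_force: 1.4
```

play_rows(
  dp=[
    [2.48,-1.7,0],
    [2.48,-1.7,0],
    [2.48,-1.7,0],
    [1.65,-1.13,0],
    [1.65,-1.13,0],
    [0,0,0],
  ],
  yaw=[0,0,0,0,0,0],
)

```text
t: 21.83
ee_pos: [501.9, -226.7, 31.8]
orientation: [2.78, 1.461, 0.001]
ft_force: [-1.6, 0.4, 0.3]
width: 0.4
grasp_force: 0.6
```

play_rows(
  dp=[
    [0.82,-0.57,0],
    [0.82,-0.57,0],
    [0.82,-0.57,0],
    [0.82,-0.57,0],
    [0,0,0],
    [0,0,0],
  ],
  yaw=[0,0,0,0,0,0],
)

```text
t: 22.33
ee_pos: [504.9, -228.7, 31.8]
orientation: [2.78, 1.462, 0.001]
ft_force: [-2.1, 1.1, 0.4]
width: 0.3
grasp_force: 0.8
```

play_rows(
  dp=[
    [0.82,-0.57,0],
    [0.82,-0.57,0],
    [0,0,0],
    [0,0,0],
  ],
  yaw=[0,0,0,0],
)

```text
t: 22.67
ee_pos: [506.5, -229.9, 31.8]
orientation: [2.78, 1.462, 0.001]
ft_force: [-1.3, 2.4, 0.8]
width: 0.7
grasp_force: 0.8
```

play_rows(
  dp=[
    [0.82,-0.57,0],
    [0.82,-0.57,0],
    [0,0,0],
    [0,0,0],
  ],
  yaw=[0,0,0,0],
)

```text
t: 23.0
ee_pos: [507.0, -230.4, 31.6]
orientation: [-2.779, -1.461, 0.002]
ft_force: [-3.3, 4.0, 3.9]
width: 0.4
grasp_force: 2.6
```

play_rows(
  dp=[
    [0.82,-0.57,0],
    [0,0,0],
    [0,0,0],
  ],
  yaw=[0,0,0],
)

```text
t: 23.25
ee_pos: [507.0, -230.4, 31.5]
orientation: [-2.778, -1.46, 0.003]
ft_force: [-5.5, 5.5, 6.3]
width: 0.3
grasp_force: 3.9
```

play_rows(
  dp=[
    [0.82,-0.57,0],
    [0,0,0],
    [0,0,0],
  ],
  yaw=[0,0,0],
)

```text
t: 23.5
ee_pos: [507.0, -230.5, 31.4]
orientation: [-2.776, -1.46, 0.005]
ft_force: [-6.9, 6.4, 7.6]
width: 0.5
grasp_force: 5.2
```

The stop is reached (force rises, position stands). Backing off and up.

play_rows(
  dp=[
    [-5,3.4,0],
    [-12,8,0],
    [-16,11,0],
    [-16,11,0],
    [0,0,30],
    [0,0,35],
    [0,0,35],
    [0,0,35],
  ],
  yaw=[0,0,0,0,0,0,0,0],
)

```text
t: 24.17
ee_pos: [460.7, -198.9, 168.2]
orientation: [2.78, 1.461, 0.001]
ft_force: [1.1, -0.5, -0.2]
width: 0.2
grasp_force: 0.0
```

play_rows(
  dp=[
    [0,0,30],
    [-8,-30,20],
    [-8,-30,0],
    [0,-30,0],
    [0,0,0],
    [0,0,0],
    [0,0,0],
    [0,0,0],
  ],
  yaw=[0,0,0,0,0,0,0,0],
)

```text
t: 24.83
ee_pos: [444.3, -287.7, 216.3]
orientation: [-2.78, -1.463, 0.0]
ft_force: [-1.1, 0.2, -0.1]
width: 0.2
grasp_force: 0.0
```

```bash
python3 look.py w5.png
```

```text
24.8833 [ 444.4 -287.6  216.3] [-0.8 -0.1 -0.3] 0.15607448151374806
[[ 0.6  0.8 -0. ]
 [ 0.8 -0.6  0. ]
 [ 0.  -0.  -1. ]]
drawer_handle 0.59 [355.1  97.1] [ 518.4 -236.2   37. ] [ 518.  -236.    41.6]
```

View pics/w5.png

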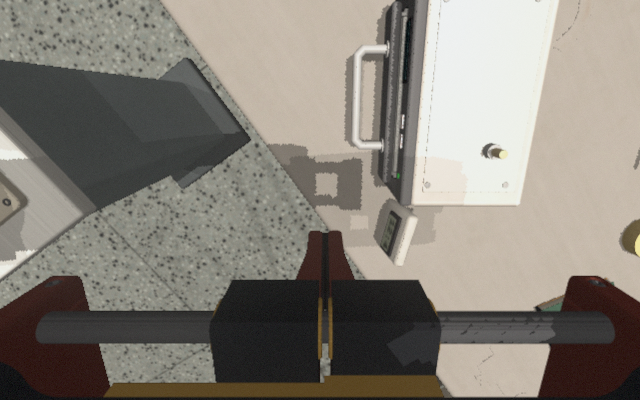

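The drawer is in: the handle (355,97) lies close before the front (about col 390), the timer (397,235) stands, and the robot is clear.

```bash
python3 -c "
from workcell import ticket; print(ticket.close_job())"
```

```text
the job is handed in; nothing more can be done
None
```

I pressed all five caps down from left to right, pushed the drawer in to its stop, backed the arm clear and handed the job in; the hand-in did not return a verdict.

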